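Square up a row of cases with a straightedge

TASK

The cases in the plywood rack stick out unevenly and its front cover will not go on: bring all four fronts into one line, flush with the front ends of the rack's two side cheeks. Draw the dark metal straightedge right out from under the riser by the end that shows, let go and take it again by its wooden grip bar, then push the cases home with its working edge, not with the gripper. Finally lay the straightedge flat on the worktop, clear of the rack and the riser, and leave the other things where they are.

Things in the scene. Friction and masses are not known exactly. Their poses are not given: they have to be found in the camera images.
- rack: fixed open-fronted plywood rack holding the row of cases, 182 mm wide (y), 130 mm deep. Origin: bottom of its front plane, mid-width; x points into the rack, z up. Side cheeks 16 mm thick, 52 mm tall, front ends in the plane x = 0; floor 8 mm thick, also ending at x = 0; four bays 38 mm apart with 10 mm high ribs between; back wall at x = 124 mm, which no case reaches when flush.
- rack_front (a point): point in the front plane of the rack (x = 0), half-way along its width, 27 mm above the worktop; its axes are those of the rack
- riser: low fixed bench riser with a plywood top on four thin dark legs, 240 mm long (y) x 150 mm (x), top at 76 mm, 50 mm free beneath its rails. Origin: on the worktop under its centre; the straightedge sticks out from beneath its -y end (y = -120 mm), between two legs 120 mm apart.
- straightedge: flat dark-anodised aluminium straightedge with white graduations, 196 mm long (y) x 50 mm wide (x) x 6 mm thick, 0.18 kg, lying on the worktop, partly beneath the riser. Origin: centre of its underside. Its working edge is the long graduated edge at x = +25 mm. A light wooden grip bar stands on it.
- grip: wooden grip bar on top of the straightedge, fixed to it: 60 mm long (along the straightedge), 12 mm thick, 30 mm high (6 to 36 mm above the underside of the straightedge), its centre line 34 mm behind the working edge. Origin: centre of its underside, on top of the plate
- straightedge_grip (a point): centre of the wooden grip bar, 21 mm above the underside of the straightedge, at x = -9 mm of the straightedge; axes as the straightedge's
- straightedge_end (a point): on the centre line of the straightedge, half-way through its thickness, 25 mm in from the end that sticks out from the riser (that end is towards its -y)
- case_a_front (a point): centre of the front face of a closed grey plastic case, loose in its bay of the rack, 34 mm wide, 38 mm high, 84 mm long, 0.09 to 0.18 kg; x runs from the front face into the case, z up. It stands on the rack's floor, so its front spans 8 to 46 mm above the worktop. It sticks out of the rack by 10 to 30 mm at the start.
- case_b_front (a point): centre of the front face of a closed grey plastic case, loose in its bay of the rack, 34 mm wide, 38 mm high, 92 mm long, 0.09 to 0.18 kg; x runs from the front face into the case, z up. It stands on the rack's floor, so its front spans 8 to 46 mm above the worktop. It sticks out of the rack by 10 to 30 mm at the start.
- case_c_front (a point): centre of the front face of a closed grey plastic case, loose in its bay of the rack, 34 mm wide, 38 mm high, 100 mm long, 0.09 to 0.18 kg; x runs from the front face into the case, z up. It stands on the rack's floor, so its front spans 8 to 46 mm above the worktop. It sticks out of the rack by 10 to 30 mm at the start.
- case_d_front (a point): centre of the front face of a closed grey plastic case, loose in its bay of the rack, 34 mm wide, 38 mm high, 108 mm long, 0.09 to 0.18 kg; x runs from the front face into the case, z up. It stands on the rack's floor, so its front spans 8 to 46 mm above the worktop. It sticks out of the rack by 10 to 30 mm at the start.
- jar_mid (a point): bystander: small round glass jar with a black lid, 45 mm across, 43 mm tall, standing on the riser. Point near its middle.
- gear_mid (a point): bystander: printed spur gear, 41 mm across, 14 mm thick, lying on the riser. Point near its middle.
- marker_mid (a point): bystander: black marker pen lying on the worktop beside the rack, 128 x 13 x 14 mm. Point near its middle.
- knife_mid (a point): bystander: slim green knife lying on the worktop, 158 x 17 x 12 mm. Point near its middle.
- knob_mid (a point): bystander: black bottle-shaped knob, 35 mm across, 33 mm tall, standing in a shallow fixed white tray (206 x 136 x 11 mm) on the right of the worktop. Point near its middle.
Mind the look-alikes: they are no part of the job. What is shaped like the part that bears case_a_front but red or yellow is not meant. Leave any orange look-alike of the straightedge alone.

How it is judged:
On the way, in this order (a step that is already met when the one before it is completed fails the run):
1. the straightedge is out from under the riser, flat on the worktop and let go (y of straightedge in the frame of riser below -0.215 m and height (world z) of straightedge below 0.006 m and angle between straightedge's own z axis and vertical below 0.05 rad and contact force between the fingers and straightedge below 0.2 N), for 0.2 s.
2. the straightedge is held up by its grip bar (contact force between the fingers and grip above 1 N and height (world z) of straightedge above 0.008 m), for 0.2 s.
At the end, for the whole second after the job is handed in: All four case fronts lie within 4 mm of the plane of the rack cheeks' front ends, each case square (3 degrees) on the rack floor; the straightedge lies flat and still on the worktop, its centre at least 25 mm outside the riser's outline, touching neither rack nor cases (x of case_a_front in the frame of rack between -0.004 and 0.004 m and angle between the x axis of each of case_a_front, case_b_front, case_c_front, case_d_front and the x axis of rack, either way round below 0.06 rad and angle between each of case_a_front, case_b_front, case_c_front, case_d_front, straightedge's own z axis and vertical below 0.05 rad and z of each of case_a_front, case_b_front, case_c_front, case_d_front in the frame of rack below 0.032 m and x of case_b_front in the frame of rack between -0.004 and 0.004 m and x of case_c_front in the frame of rack between -0.004 and 0.004 m and x of case_d_front in the frame of rack between -0.004 and 0.004 m and height (world z) of straightedge below 0.006 m and linear speed of straightedge below 0.02 m/s and (y of straightedge in the frame of riser below -0.15 m or y of straightedge in the frame of riser above 0.15 m or x of straightedge in the frame of riser below -0.1 m or x of straightedge in the frame of riser above 0.1 m) and contact force between straightedge and rack below 0.1 N and contact force between straightedge and case_a below 0.1 N and contact force between straightedge and case_b below 0.1 N and contact force between straightedge and case_c below 0.1 N and contact force between straightedge and case_d below 0.1 N).
It fails at once if a case is touched by the gripper or the arm instead of the straightedge (contact force between any of the fingers, the arm and case_a above 1 N or contact force between any of the fingers, the arm and case_b above 1 N or contact force between any of the fingers, the arm and case_c above 1 N or contact force between any of the fingers, the arm and case_d above 1 N).
It fails at once if a bystander is moved more than 30 mm (distance of any of jar_mid, gear_mid, marker_mid, knife_mid, knob_mid from where it was at the start of the episode above 0.03 m).
It also fails if it takes over 61 s, if anything falls off the work surface, if the arm or the gripper's body presses on something with over 40 N, if the wrist force passes 120 N, or if a joint passes its speed limit or range.

ROBOT

A 6-joint arm with a two-finger parallel gripper is mounted at the origin on a cart in front of the work surface, level with it; the furniture and walls round the work are solid. World frame = base frame: x ahead of the robot, y to its left, z up, the work surface at z = 0. Lengths are in m, angles in rad, forces in N, time in s.
With the tool pointing down it reaches from about 0.375 to 0.9 m from the base axis. Payload 3.1 kg.
Tool frame: the origin (TCP) lies at the very end of the fingers, on their centre line; the grasp point (between the pads) lies 19 mm behind it; z points along the fingers, y is the line along which they close (so a half turn about z gives the same grasp; the last joint's range is limited). The gripper opens to 87 mm and grips with 3 to 60 N. Pads are 19 mm wide; open, the fingers measure 117 mm over their backs; the gripper's body (75 mm by 190 mm) begins 51 mm behind the grasp point.
Start: joints at [-1.51, 0.527, 1.433, -0, 1.181, -0.178], TCP at [0.148, -0.607, 0.223] pointing down, gripper open.
Joint ranges: [-3.08, 3.08], [-0.75, 2.2], [0.22, 2.44], [-1.43, 4.57], [0, 2.65], [-2.85, 2.85]. Speed limits (rad/s): [2.79, 2.79, 3.14, 3.14, 3.14, 3.14].

INTERFACE

Orientations are given as a unit quaternion [x, y, z, w].
In Python, from rig import robot gives the robot as it stands. The module is installed in compiled form; this text tells all that it offers.
- The arm moves only by the tool servo_tool, never from a script. Its argument "rows" is one flat list of numbers, 5 for each row, row after row: the closure, from -1 (fully open) to 1 (shut), so that 0 is half open, then the shift along the tool's x, y, z in m, then the turn about the tool's z in degrees. A call has 1 to 5 rows; each row shifts and turns the commanded pose from where the row before left it, along the tool's axes as they then stand; what a row does not reach is not made up. A row lasts 1/12 s, in which the tool goes at most 41.7 mm and 7.16 degrees, less where a joint would pass 70% of its speed; a pose out of reach is approached as far as the arm can. A call with a gripper value outside its range is refused whole. The fingers move at their own pace and stop on an object; "newtons" is the grip in N (left out, the last holds). Time passes only in rows, so rows that do not move let the fingers close. It gives the time, the measured TCP pose, the force, the opening and the grip force at its end, in the units of the state.
- robot.get_obs(): the state, without advancing time (a new reading comes with each control period).
- robot.camera(name): name is "side" or "top"; returns a dict with "pixels" (420x560x3 uint8, red, green, blue), "intrinsics" (3x3 intrinsics, pixels), "rvec" (rotation vector, rad) and "tvec" (3), from world to camera coordinates, as OpenCV has them. Camera axes: x right, y down, z forward; pixel columns grow to the right and rows downward; lengths in m; the calibration is good to about 2 mm. A picture is of the moment at which its call begins. There is no depth.
- robot.hand_in(): hands the job in; it is judged then, once.
Trained networks look in a picture, given as the dict that the camera call returned (one of the last four; its "shot" number tells which), for a name from the list of things; names that differ only in an ending like _2 or _b are one class to them, and where a whole thing is asked for, a point or a joint stands for the part that bears it (a point fixed in the world has none). Each returns a list of dicts, best first, with "score" (0 to 1); they miss things now and then, are a little off and sometimes report something else, mostly with a low value. They report only what shows in the picture. A call takes as long as a camera call. They do not tell look-alikes from the thing itself.
- robot.spot_in(picture, query): "at" ([x, y, z] in m, in world coordinates, good to about 4 mm: the middle of the surface that is visible of it).
- robot.outline_of(picture, query): "region" (420x560 bool, what is visible of it).
- robot.place_of(picture, query): "at" ([x, y, z] in m, in world coordinates, good to about 4 mm: a listed point, or the origin of a listed thing).
The state is a dict: "time": time; "q": joint angles; "joint_velocities": joint speeds; "joint_torque": joint torques, N m; "position": TCP position; "tool_rot": TCP orientation; "ft_force": force on the tool from outside, world axes, zero at the start; "moment": the same for the moment, N m; "grip_width": finger opening in m; "grip_force": force on a finger pad.
Only numpy, scipy, OpenCV 4.12 (cv2) and the standard library are available. Lean on these libraries where they do the work, as an engineer would, in place of code of your own. Each camera call takes 0.05 s, during which the arm holds its last target. There are 200 camera calls.

## Working session

There is one attempt and no reset: what is moved stays moved. The work goes in short steps, Python scripts to look and compute and a tool call to move; the robot and the scene stay as the last step left them, time stands still between calls to the robot, and variables do not carry over. Pictures are saved under pics/ and viewed, at most 10 in all, crops included, and the job is handed in when it is done.

Besides the shell and the picture viewer there is one more tool, called by a JSON object that holds its "op" and its "data", one argument or row to a line. servo_tool: Moves the arm, as the interface text tells. Its arguments: {"type":"object","properties":{"rows":{"type":"array","items":{"type":"number"}},"newtons":{"type":"number"}},"required":["rows"]}

```bash
mkdir -p pics; cat > h.py <<'E'
from rig import robot
import numpy as np, cv2
from scipy.spatial.transform import Rotation as R
np.set_printoptions(precision=4,suppress=True)
def px(cam,pts):
    p,_=cv2.projectPoints(np.array(pts,float).reshape(-1,3),cam['rvec'],cam['tvec'],cam['intrinsics'],None); return p[:,0]
def ray(cam,uv,z):
    Rm=cv2.Rodrigues(np.array(cam['rvec'],float))[0];t=np.array(cam['tvec']).ravel()
    d=np.linalg.inv(cam['intrinsics'])@np.r_[uv,1]; c=-Rm.T@t; d=Rm.T@d
    return c+d*(z-c[2])/d[2]
def save(cam,n): cv2.imwrite(f'pics/{n}.png',cam['pixels'][:,:,::-1])
E
python3 - <<'E'
from h import *
o=robot.get_obs();print(o['time'],o['position'],o['tool_rot'])
for n in('top','side'):
    c=robot.camera(n);save(c,n+'1')
    for q in ['rack','riser','straightedge','grip','straightedge_end','case_a_front','marker_mid','knife_mid','rack_front']:
        print(n,q,[(np.array(r['at']),round(r['score'],2)) for r in robot.place_of(c,q)[:5]])
E
```

```text
0.0 [ 0.1484 -0.6064  0.2216] [ 0.9928  0.1196  0.0001 -0.0011]
top rack [(array([ 0.608 , -0.0137, -0.0018]), 0.77)]
top riser [(array([ 0.4723,  0.397 , -0.002 ]), 0.75)]
top straightedge [(array([ 0.4802,  0.3139, -0.0031]), 0.57)]
top grip [(array([0.4387, 0.6734, 0.0045]), 0.65)]
top straightedge_end [(array([0.4832, 0.2384, 0.0049]), 0.87), (array([0.3645, 0.678 , 0.0056]), 0.75)]
top case_a_front [(array([ 0.3977, -0.0516,  0.0174]), 0.87), (array([ 0.3629, -0.1088,  0.0194]), 0.85), (array([0.607 , 0.0453, 0.0285]), 0.79), (array([ 0.5864, -0.0666,  0.0278]), 0.31)]
top marker_mid [(array([0.5887, 0.1478, 0.0089]), 0.69)]
top knife_mid []
top rack_front [(array([ 0.608 , -0.0121,  0.0259]), 0.83)]
side rack [(array([ 0.6099, -0.0127, -0.0042]), 0.79), (array([0.4882, 0.2375, 0.0003]), 0.65), (array([0.4683, 0.4624, 0.0983]), 0.23)]
side riser [(array([ 0.4672,  0.3954, -0.0037]), 0.8)]
side straightedge [(array([0.4343, 0.6649, 0.0002]), 0.73), (array([ 0.4768,  0.3082, -0.004 ]), 0.56)]
side grip [(array([0.4356, 0.674 , 0.0064]), 0.66), (array([0.4713, 0.3124, 0.0065]), 0.56)]
side straightedge_end [(array([0.3656, 0.6792, 0.004 ]), 0.91), (array([0.4873, 0.2402, 0.001 ]), 0.61), (array([ 0.4757,  0.3081, -0.001 ]), 0.39)]
side case_a_front [(array([ 0.3587, -0.113 ,  0.018 ]), 0.8), (array([0.6067, 0.0444, 0.0272]), 0.53), (array([ 0.3982, -0.0479,  0.0205]), 0.52)]
side marker_mid [(array([0.589 , 0.1498, 0.0083]), 0.47)]
side knife_mid [(array([ 0.4602, -0.2669,  0.0048]), 0.49), (array([ 0.59  , -0.3535,  0.0166]), 0.33)]
side rack_front []
```

View pics/top1.png

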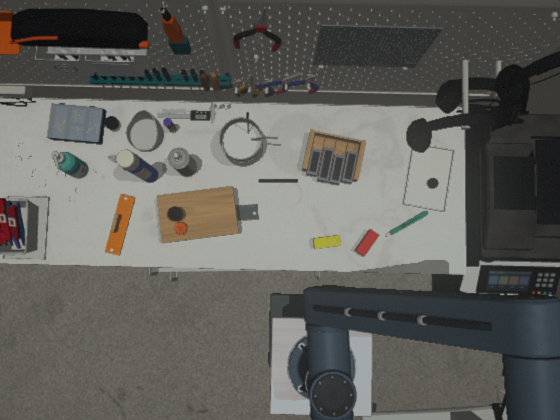

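View pics/side1.png

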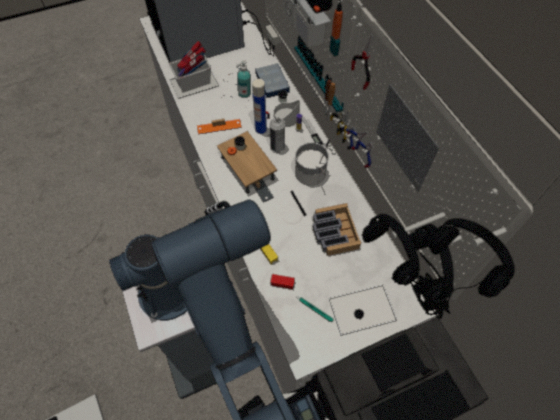

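The top view shows the rack at about (333,158), the riser at (198,214), and the straightedge end sticking out at (248,212). The red and yellow cases and the orange straightedge at (120,224) are look-alikes. The knife is at (407,223) and the marker at (278,181). Next I'll measure the yaws.

```bash
cat > m.py <<'E'
from h import *
c=robot.camera('top'); I=c['pixels'][:,:,::-1]
a=cv2.resize(I[120:195,290:375],None,fx=8,fy=8,interpolation=cv2.INTER_CUBIC)
cv2.imwrite('pics/rack2.png',cv2.convertScaleAbs(a,alpha=1.5))
a=cv2.resize(I[180:245,150:270],None,fx=6,fy=6,interpolation=cv2.INTER_CUBIC)
cv2.imwrite('pics/riser2.png',cv2.convertScaleAbs(a,alpha=1.5))
def rect(m,z):
    u=np.argwhere(m)[:,::-1].astype(float)
    w=np.array([ray(c,p,z)[:2] for p in u]).astype(np.float32)
    r=cv2.minAreaRect(w*1000); return r
for q,z in(('riser',.076),('rack',.04),('straightedge',.006),('straightedge_end',.006),('marker_mid',.01),('case_a_front',.046)):
    for r in robot.outline_of(c,q)[:7]: print(q,round(r['score'],2),r['region'].sum(),rect(r['region'],z))
E
python3 m.py
```

```text
riser 0.64 3515 ((470.3908996582031, 399.2242431640625), (155.40391540527344, 245.04066467285156), 8.769001960754395)
rack 0.69 1243 ((672.8741455078125, -24.145919799804688), (186.23460388183594, 137.51336669921875), 79.69367218017578)
straightedge 0.98 915 ((437.05145263671875, 660.0614624023438), (50.636470794677734, 193.94696044921875), 77.78560638427734)
straightedge 0.82 373 ((486.86834716796875, 248.74046325683594), (52.08326721191406, 71.54903411865234), 1.4038734436035156)
straightedge 0.66 358 ((642.5369873046875, -78.84724426269531), (37.87539291381836, 105.30772399902344), 77.91521453857422)
straightedge 0.36 1258 ((678.3748168945312, -28.449722290039062), (188.4669647216797, 143.65869140625), 79.3935775756836)
straightedge_end 0.67 298 ((486.82049560546875, 250.34620666503906), (45.574256896972656, 68.23849487304688), 1.403236746788025)
straightedge_end 0.65 1020 ((437.2747802734375, 659.3407592773438), (57.356773376464844, 199.3164520263672), 77.67107391357422)
marker_mid 0.57 148 ((591.7763671875, 149.12091064453125), (9.854171752929688, 120.3145751953125), 1.3797328472137451)
marker_mid 0.48 136 ((429.3967590332031, 463.1033935546875), (38.76458740234375, 39.04403305053711), 1.412075161933899)
case_a_front 0.77 256 ((395.4266357421875, -6.760280609130859), (32.811851501464844, 82.24221801757812), 9.525049209594727)
case_a_front 0.56 313 ((646.968994140625, 38.57017517089844), (36.84157943725586, 93.59845733642578), 76.04234313964844)
case_a_front 0.56 356 ((396.047119140625, -130.89846801757812), (40.628814697265625, 88.58404541015625), 57.00484085083008)
case_a_front 0.33 1235 ((671.5903930664062, -24.381103515625), (184.44552612304688, 139.20924377441406), 78.62329864501953)
case_a_front 0.22 3417 ((473.53753662109375, 403.96978759765625), (156.47201538085938, 244.88148498535156), 8.960525512695312)
```

View pics/rack2.png

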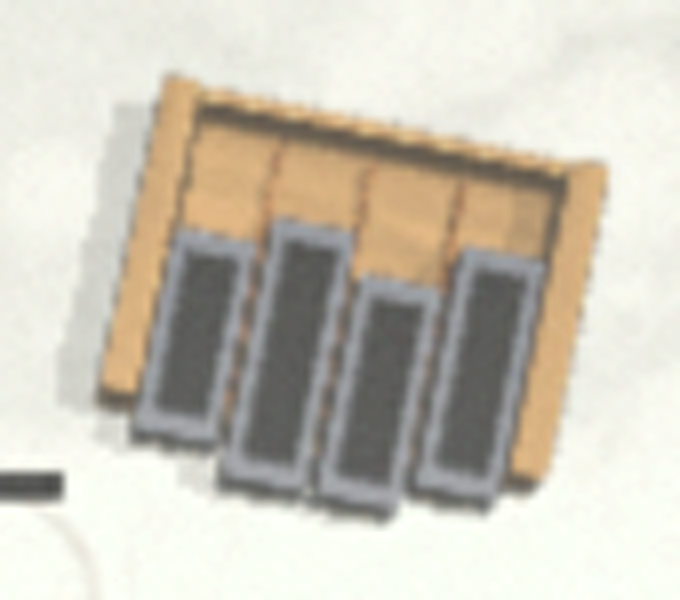

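View pics/riser2.png

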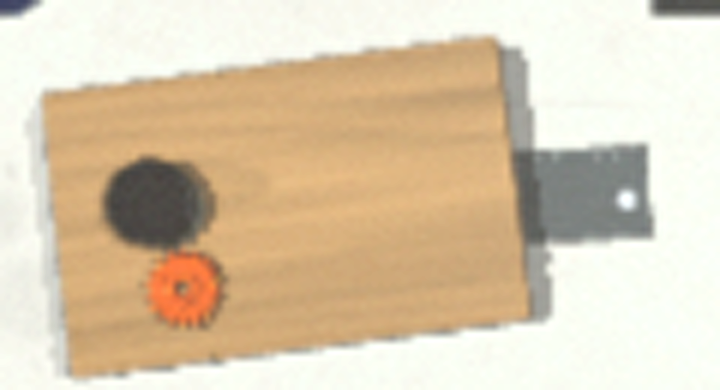

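Rack crop: the cheek front corners are at about (102,388) and (548,482), the back corners at (165,73) and (607,165). Four grey cases stick out. Riser crop: the plate end corners are at (648,146) and (654,237), and the graduations are on the upper (+x) edge.

```bash
cat > m2.py <<'E'
from h import *
c=robot.camera('top')
f=lambda x,y,s,ox,oy,z: ray(c,[ox+(x+.5)/s-.5,oy+(y+.5)/s-.5],z)[:2]*1000
def ang(v): return np.degrees(np.arctan2(-v[0],v[1])) # yaw from a y-direction vector
rk=[f(x,y,8,290,120,.052) for x,y in((102,388),(548,482),(607,165),(165,73))]
print('rack',*rk,'front mid',(rk[0]+rk[1])/2,'w',np.linalg.norm(rk[0]-rk[1]),np.linalg.norm(rk[0]-rk[3]),'yaw',ang(rk[0]-rk[1]),ang(rk[3]-rk[2]))
for x,y in((175,430),(265,487),(357,512),(455,500)): print('case fronts top',f(x,y,8,290,120,.046))
rs=[f(x,y,6,150,180,.076) for x,y in((42,93),(495,37),(532,318),(70,377))]
print('riser',*rs,'mid',sum(rs)/4,ang(rs[0]-rs[1]),ang(rs[3]-rs[2]))
se=[f(x,y,6,150,180,.006) for x,y in((535,152),(648,146),(654,237),(548,243))]
print('se',*se,'endmid',(se[1]+se[2])/2,ang(se[0]-se[1]),ang(se[3]-se[2]),'end',90+ang(se[1]-se[2]))
o=robot.get_obs();print(R.from_quat(o['tool_rot']).as_matrix(),o['grip_width'])
c=robot.camera('side')
for q in('marker_mid','knife_mid','knob_mid'): print(q,[(np.array(r['at']),r['score']) for r in robot.place_of(c,q)[:2]])
E
python3 m2.py
```

```text
rack [627.0238  74.4196] [ 593.5913 -102.7677] [ 721.8448 -125.0405] [755.1023  51.7725] front mid [610.3076 -14.174 ] w 180.3137777374015 130.06531156019014 yaw -10.685188035100051 -10.652516269367732
case fronts top [611.8782  44.7793]
case fronts top [589.8305   8.6206]
case fronts top [580.6833 -28.048 ]
case fronts top [586.4327 -66.8702]
riser [526.5835 527.8052] [561.6096 293.3847] [415.9776 269.5253] [379.7351 506.5057] mid [470.9764 399.3052] 8.498012808435927 8.695119786001726
se [509.2536 276.1679] [514.0046 215.1321] [464.7318 210.5114] [460.0862 267.5993] endmid [489.3682 212.8217] 4.450903387899503 4.652283158154138 end 5.357370783880285
[[ 0.9714  0.2375  0.    ]
 [ 0.2375 -0.9714 -0.    ]
 [-0.      0.0001 -1.    ]] 0.08730510677858817
marker_mid [(array([0.5862, 0.1498, 0.0056]), 0.64)]
knife_mid [(array([ 0.4588, -0.2692,  0.003 ]), 0.73), (array([0.5885, 0.151 , 0.0085]), 0.65)]
knob_mid [(array([0.47  , 0.3125, 0.0217]), 0.46), (array([ 0.5869, -0.3497,  0.0131]), 0.44)]
```

```bash
cat > plan.py <<'E'
# usage: plan.py closure x y z yawdeg(of tool y) maxstep_mm [x y z yaw maxstep ...]
import sys; from h import *
a=[float(v) for v in sys.argv[1:]]; cl=a[0]; o=robot.get_obs()
p=np.array(o['position'])*1000; M=R.from_quat(o['tool_rot']).as_matrix(); yaw=np.degrees(np.arctan2(M[1,1],M[0,1]))
print('t',o['time'],'pos',p,'yaw',yaw,'tilt',M[:,2],'F',o['ft_force'],'w',o['grip_width'],o['grip_force'],'q',o['q'])
rows=[]
for i in range(1,len(a),5):
    T=np.array(a[i:i+3]); ty=a[i+3]; st=a[i+4]
    n=int(np.ceil(max(np.linalg.norm(T-p)/st,abs(ty-yaw)/7-1e-6,1)))
    for k in range(n):
        d=(T-p)/(n-k); dy=round((ty-yaw)/(n-k),1)
        y=np.radians(yaw); Y=np.array([np.cos(y),np.sin(y),0]);Z=np.array([0,0,-1.]);X=np.cross(Y,Z)
        s=np.round([d@X,d@Y,d@Z],1); p=p+s[0]*X+s[1]*Y+s[2]*Z; yaw+=dy
        rows.append([cl,*(s/1000).round(4),round(float(-dy),1)])
for i in range(0,len(rows),5): print([float(v) for r in rows[i:i+5] for v in r])
E
python3 plan.py -0.6 430 -300 200 -40 38  488.2 226.8 120 4.8 38
```

```text
t 1.6 pos [ 148.4693 -607.0566  222.5272] yaw -76.25969287303026 tilt [-0.      0.0001 -1.    ] F [-0.6432  0.5472  0.1468] w 0.08691083630773987 0.0 q [-1.5095  0.5275  1.4327  0.      1.1814 -0.1785]
[-0.6, 0.0315, -0.021, 0.002, -3.3, -0.6, 0.0326, -0.0192, 0.0021, -3.3, -0.6, 0.0337, -0.0173, 0.002, -3.3, -0.6, 0.0346, -0.0153, 0.0021, -3.3, -0.6, 0.0355, -0.0133, 0.002, -3.3]
[-0.6, 0.0362, -0.0112, 0.0021, -3.3, -0.6, 0.0368, -0.0091, 0.002, -3.3, -0.6, 0.0372, -0.007, 0.0021, -3.3, -0.6, 0.0376, -0.0049, 0.002, -3.3, -0.6, 0.0378, -0.0027, 0.0021, -3.3]
[-0.6, 0.0378, -0.0004, 0.002, -3.3, -0.6, 0.0294, -0.0196, 0.0053, -3.0, -0.6, 0.0304, -0.018, 0.0053, -3.0, -0.6, 0.0313, -0.0164, 0.0053, -3.0, -0.6, 0.0321, -0.0147, 0.0053, -3.0]
[-0.6, 0.0328, -0.013, 0.0053, -3.0, -0.6, 0.0335, -0.0113, 0.0054, -3.0, -0.6, 0.034, -0.0095, 0.0053, -3.0, -0.6, 0.0345, -0.0078, 0.0054, -3.0, -0.6, 0.0348, -0.0059, 0.0053, -3.0]
[-0.6, 0.0351, -0.0041, 0.0054, -3.0, -0.6, 0.0353, -0.0023, 0.0053, -3.0, -0.6, 0.0353, -0.0004, 0.0054, -2.9, -0.6, 0.0353, 0.0014, 0.0053, -3.0, -0.6, 0.0352, 0.0032, 0.0054, -2.9]
[-0.6, 0.0351, 0.005, 0.0053, -3.0]
```

{"op": "servo_tool", "data": {
  "rows": [-0.6, 0.0315, -0.021, 0.002, -3.3, -0.6, 0.0326, -0.0192, 0.0021, -3.3, -0.6, 0.0337, -0.0173, 0.002, -3.3, -0.6, 0.0346, -0.0153, 0.0021, -3.3, -0.6, 0.0355, -0.0133, 0.002, -3.3]
}}

```text
time: 2.02
position: [0.2772, -0.4663, 0.2124]
tool_rot: [0.965, 0.262, 0.0, 0.0]
ft_force: [0.4, 0.2, -0.4]
grip_width: 0.0707
grip_force: 0.0
```

{"op": "servo_tool", "data": {
  "rows": [-0.6, 0.0362, -0.0112, 0.0021, -3.3, -0.6, 0.0368, -0.0091, 0.002, -3.3, -0.6, 0.0372, -0.007, 0.0021, -3.3, -0.6, 0.0376, -0.0049, 0.002, -3.3, -0.6, 0.0378, -0.0027, 0.0021, -3.3]
}}

```text
time: 2.43
position: [0.4055, -0.3265, 0.2022]
tool_rot: [0.917, 0.398, 0.0, 0.0]
ft_force: [0.6, -0.2, -0.4]
grip_width: 0.0693
grip_force: 0.0
```

{"op": "servo_tool", "data": {
  "rows": [-0.6, 0.0378, -0.0004, 0.002, -3.3, -0.6, 0.0294, -0.0196, 0.0053, -3.0, -0.6, 0.0304, -0.018, 0.0053, -3.0, -0.6, 0.0313, -0.0164, 0.0053, -3.0, -0.6, 0.0321, -0.0147, 0.0053, -3.0]
}}

```text
time: 2.85
position: [0.4458, -0.1581, 0.1788]
tool_rot: [0.856, 0.516, 0.0, 0.0]
ft_force: [1.2, -0.3, -0.6]
grip_width: 0.0695
grip_force: 0.0
```

{"op": "servo_tool", "data": {
  "rows": [-0.6, 0.0328, -0.013, 0.0053, -3.0, -0.6, 0.0335, -0.0113, 0.0054, -3.0, -0.6, 0.034, -0.0095, 0.0053, -3.0, -0.6, 0.0345, -0.0078, 0.0054, -3.0, -0.6, 0.0348, -0.0059, 0.0053, -3.0]
}}

```text
time: 3.27
position: [0.4652, 0.0175, 0.1522]
tool_rot: [0.782, 0.624, 0.0, 0.0]
ft_force: [0.9, 0.3, 0.4]
grip_width: 0.0694
grip_force: 0.0
```

{"op": "servo_tool", "data": {
  "rows": [-0.6, 0.0351, -0.0041, 0.0054, -3.0, -0.6, 0.0353, -0.0023, 0.0053, -3.0, -0.6, 0.0353, -0.0004, 0.0054, -2.9, -0.6, 0.0353, 0.0014, 0.0053, -3.0, -0.6, 0.0352, 0.0032, 0.0054, -2.9]
}}

```text
time: 3.68
position: [0.4846, 0.1934, 0.1253]
tool_rot: [0.695, 0.719, 0.0, 0.0]
ft_force: [0.4, -0.6, -0.0]
grip_width: 0.0694
grip_force: 0.0
```

{"op": "servo_tool", "data": {
  "rows": [-0.6, 0.0351, 0.005, 0.0053, -3.0, -0.6, 0, 0, 0, 0, -0.6, 0, 0, 0, 0]
}}

```text
time: 3.93
position: [0.4881, 0.2285, 0.1198]
tool_rot: [0.675, 0.738, -0.0, 0.0]
ft_force: [-0.7, 0.4, -0.0]
grip_width: 0.0693
grip_force: 0.0
```

```bash
python3 plan.py -0.6 488.2 226.8 25 4.8 35 488.2 226.8 3 4.8 10
```

```text
t 3.9333 pos [488.0521 228.4727 119.7684] yaw 5.046924343615452 tilt [ 0.0001 -0.0002 -1.    ] F [-0.7048  0.4123 -0.0192] w 0.06928535027136018 0.0 q [ 0.2305  0.5607  1.7434 -0.0003  0.8374  0.1426]
[-0.6, -0.0006, 0.0, 0.0316, 0.1, -0.6, -0.0005, 0.0, 0.0316, 0.1, -0.6, -0.0006, 0.0, 0.0316, 0.0, -0.6, 0.0, 0.0, 0.0073, 0.0, -0.6, 0.0, 0.0, 0.0073, 0.0]
[-0.6, 0.0, 0.0, 0.0074, 0.0]
```

{"op": "servo_tool", "data": {
  "rows": [-0.6, -0.0006, 0, 0.0316, 0, -0.6, -0.0005, 0, 0.0316, 0, -0.6, -0.0006, 0, 0.0316, 0, -0.6, 0, 0, 0.0073, 0, -0.6, 0, 0, 0.0073, 0]
}}

```text
time: 4.35
position: [0.4876, 0.2236, 0.0097]
tool_rot: [0.677, 0.736, -0.001, -0.001]
ft_force: [-0.2, 0.8, 0.2]
grip_width: 0.0696
grip_force: 0.0
```

{"op": "servo_tool", "data": {
  "rows": [-0.6, 0, 0, 0.0074, 0, -0.6, 0, 0, 0, 0, 0, 0, 0, 0, 0, 0, 0, 0, 0, 0, 0, 0, 0, 0, 0],
  "newtons": 20
}}

```text
time: 4.77
position: [0.4892, 0.2253, 0.0044]
tool_rot: [0.677, 0.736, 0.001, 0.001]
ft_force: [0.1, 0.6, 0.1]
grip_width: 0.057
grip_force: 0.0
```

{"op": "servo_tool", "data": {
  "rows": [0, 0, 0, 0, 0, 0, 0, 0, 0, 0]
}}

```text
time: 4.93
position: [0.4886, 0.2252, 0.0041]
tool_rot: [0.676, 0.736, 0.0, 0.0]
ft_force: [-0.9, 0.3, 4.5]
grip_width: 0.049
grip_force: 20.0
```

```bash
python3 plan.py 0 500.2 81.8 2.5 4.8 15
```

```text
t 4.9333 pos [488.574  225.2348   4.0776] yaw 4.862716780226079 tilt [ 0.0009  0.0002 -1.    ] F [-0.8764  0.2583  4.4724] w 0.04903849719802268 20.001577734947205 q [ 0.2242  0.7623  1.7971 -0.0001  0.5812  0.1394]
[0.0, -0.0144, -0.0001, 0.0002, 0.0, 0.0, -0.0144, -0.0001, 0.0002, 0.0, 0.0, -0.0144, -0.0, 0.0001, 0.0, 0.0, -0.0144, -0.0001, 0.0002, 0.0, 0.0, -0.0144, -0.0, 0.0001, 0.0]
[0.0, -0.0144, -0.0001, 0.0002, 0.0, 0.0, -0.0144, -0.0, 0.0001, 0.0, 0.0, -0.0144, -0.0001, 0.0002, 0.0, 0.0, -0.0144, -0.0, 0.0001, 0.0, 0.0, -0.0143, -0.0001, 0.0002, 0.1]
```

{"op": "servo_tool", "data": {
  "rows": [0, -0.008, 0, 0, 0, 0, -0.0148, 0, 0, 0, 0, -0.0148, 0, 0, 0, 0, -0.0148, 0, 0, 0, 0, -0.0148, 0, 0, 0]
}}

```text
time: 5.35
position: [0.4949, 0.1579, 0.004]
tool_rot: [0.677, 0.736, 0.001, 0.001]
ft_force: [-0.2, 3.4, 6.1]
grip_width: 0.0496
grip_force: 20.0
```

{"op": "servo_tool", "data": {
  "rows": [0, -0.0148, 0, 0, 0, 0, -0.0148, 0, 0, 0, 0, -0.0148, 0, 0, 0, 0, -0.0148, 0, 0, 0, 0, -0.0148, 0, 0, 0]
}}

```text
time: 5.77
position: [0.5008, 0.0839, 0.004]
tool_rot: [0.677, 0.736, 0.001, 0.0]
ft_force: [0.3, 3.6, 6.3]
grip_width: 0.0489
grip_force: 20.0
```

{"op": "servo_tool", "data": {
  "rows": [0, -0.0088, 0, 0, 0, 0, 0, 0, 0, 0, 0, 0, 0, 0, 0]
}}

```text
time: 6.02
position: [0.502, 0.0738, 0.004]
tool_rot: [0.677, 0.736, 0.0, 0.001]
ft_force: [-1.9, -3.1, 5.7]
grip_width: 0.0492
grip_force: 20.0
```

```bash
python3 - <<'E'
from h import *
o=robot.get_obs();print(o['position'],R.from_quat(o['tool_rot']).as_matrix(),o['grip_width'],o['grip_force'],o['ft_force'])
c=robot.camera('top');save(c,'top3')
for q in('straightedge','straightedge_grip'):print(q,[(np.array(r['at']),r['score']) for r in robot.place_of(c,q)[:3]])
I=c['pixels'][120:250,200:380,::-1]
cv2.imwrite('pics/c3.png',cv2.convertScaleAbs(cv2.resize(I,None,fx=4.4,fy=4.4,interpolation=cv2.INTER_CUBIC),alpha=1.5))
E
```

```text
[0.502  0.0738 0.004 ] [[-0.084   0.9965  0.0021]
 [ 0.9965  0.084  -0.0011]
 [-0.0013  0.002  -1.    ]] 0.04924002829052384 20.00306725502014 [-1.8634 -3.0865  5.7248]
straightedge [(array([0.4324, 0.6577, 0.0014]), 0.8)]
straightedge_grip [(array([0.4381, 0.6691, 0.024 ]), 0.88)]
```

View pics/c3.png

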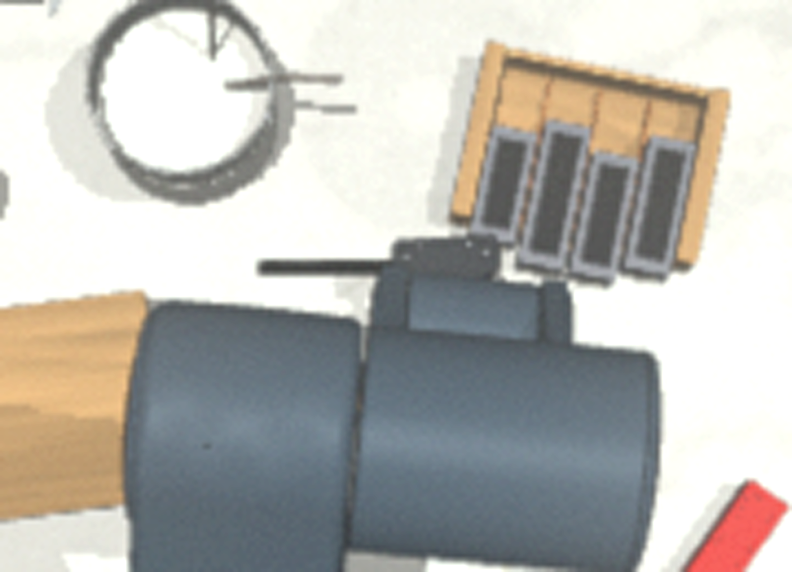

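The crop shows the arm over the straightedge, with the rack and cases undisturbed. I'll release, lift and look.

{"op": "servo_tool", "data": {
  "rows": [-0.6, 0, 0, 0, 0, -0.6, 0, 0, 0, 0, -0.6, 0, 0, 0, 0, -0.6, 0, 0, -0.01, 0, -0.6, 0, 0, -0.03, 0]
}}

```text
time: 6.58
position: [0.4982, 0.0757, 0.041]
tool_rot: [0.677, 0.736, -0.003, -0.003]
ft_force: [0.5, 0.1, -0.3]
grip_width: 0.0678
grip_force: 0.0
```

{"op": "servo_tool", "data": {
  "rows": [-0.6, 0, 0, -0.04, 0, -0.6, 0, 0, -0.04, 0, -0.6, -0.02, 0, -0.04, 0, -0.6, -0.04, 0, -0.03, 0, -0.6, -0.04, 0, 0, 0]
}}

```text
time: 7.0
position: [0.5118, -0.0159, 0.1917]
tool_rot: [0.675, 0.738, 0.003, 0.005]
ft_force: [1.7, -1.0, 0.9]
grip_width: 0.0698
grip_force: 0.0
```

{"op": "servo_tool", "data": {
  "rows": [-0.6, -0.04, 0, 0, 0, -0.6, -0.04, 0, 0, 0, -0.6, -0.04, 0, 0, 0, -0.6, 0, 0, 0, 0]
}}

```text
time: 7.33
position: [0.5209, -0.143, 0.1867]
tool_rot: [0.679, 0.734, -0.0, 0.004]
ft_force: [1.4, 0.0, 0.2]
grip_width: 0.0695
grip_force: 0.0
```

```bash
python3 - <<'E'
from h import *
for n in('top','side'):
  c=robot.camera(n)
  for q in('straightedge','grip','straightedge_grip','straightedge_end'):print(n,q,[(np.array(r['at']),r['score']) for r in robot.place_of(c,q)[:3]])
  if n=='top':
    I=c['pixels'][160:250,180:330,::-1]
    cv2.imwrite('pics/c4.png',cv2.convertScaleAbs(cv2.resize(I,None,fx=5,fy=5,interpolation=cv2.INTER_CUBIC),alpha=1.5))
E
```

```text
top straightedge [(array([ 0.433 ,  0.6582, -0.0005]), 0.83), (array([ 0.4962,  0.1598, -0.0041]), 0.82), (array([0.4632, 0.4626, 0.1013]), 0.54)]
top grip [(array([0.4849, 0.1632, 0.0032]), 0.59), (array([0.4385, 0.6722, 0.0037]), 0.44)]
top straightedge_grip [(array([0.4377, 0.67  , 0.0251]), 0.6), (array([0.4833, 0.1603, 0.0176]), 0.57)]
top straightedge_end [(array([0.3632, 0.676 , 0.0057]), 0.75), (array([0.4999, 0.0931, 0.0031]), 0.62)]
side straightedge [(array([ 0.4914,  0.1587, -0.0017]), 0.91)]
side grip [(array([ 0.5886, -0.3505,  0.0187]), 0.67), (array([0.4846, 0.1625, 0.0076]), 0.43)]
side straightedge_grip [(array([0.4845, 0.1627, 0.0275]), 0.92), (array([0.4814, 0.1606, 0.0057]), 0.5)]
side straightedge_end [(array([0.5036, 0.0878, 0.0035]), 0.85), (array([0.4824, 0.1617, 0.0259]), 0.36)]
```

View pics/c4.png

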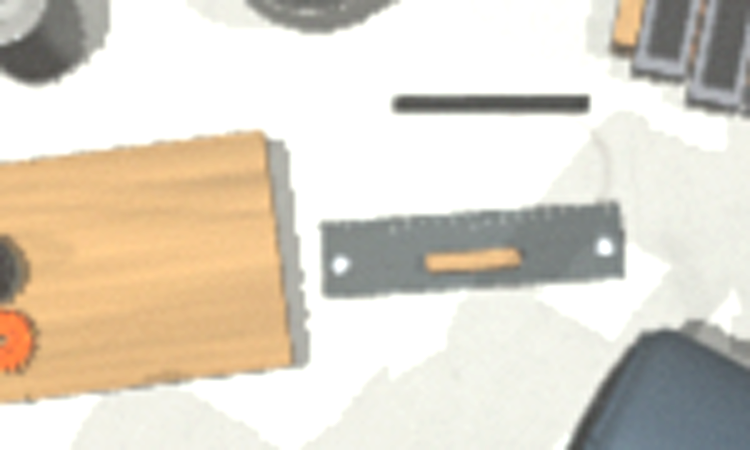

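The straightedge lies clear of the riser, with corners at (321,222), (617,204), (624,276), (324,297) and the grip bar at about (472,261).

```bash
python3 - <<'E'
from h import *
c=robot.camera('top')
f=lambda x,y,z: ray(c,[180+(x+.5)/5-.5,160+(y+.5)/5-.5],z)[:2]*1000
k=[f(x,y,.006) for x,y in((321,222),(617,204),(624,276),(324,297))]
ang=lambda v: np.degrees(np.arctan2(-v[0],v[1]))
m=sum(k)/4;a=(ang(k[0]-k[1])+ang(k[3]-k[2]))/2;print(*k,m,ang(k[0]-k[1]),ang(k[3]-k[2]))
print('grip from plate',m-9*np.array([np.cos(np.radians(a)),np.sin(np.radians(a))]))
print('grip top',(f(426,254,.036)+f(520,249,.036))/2,(f(426,272,.036)+f(520,266,.036))/2)
E
python3 plan.py -0.6 485.5 160 80 4.7 38 485.5 160 10 4.7 18
```

```text
[512.6436 259.8662] [529.0705  68.0203] [482.2689  62.5656] [463.8775 256.4309] [496.9652 161.7208] 4.894038040320878 5.419261502183502
grip from plate [488.0016 160.9118]
grip top [492.958  160.4656] [481.7772 160.1856]
t 7.8833 pos [ 518.9264 -134.6004  185.57  ] yaw 4.930354240425466 tilt [-0.0001  0.0001 -1.    ] F [-0.1074  0.5097  0.5769] w 0.06953293568641922 0.0 q [-0.4624  0.458   1.6947  0.      0.9891 -0.5484]
[-0.6, 0.0329, -0.0009, 0.0117, 0.0, -0.6, 0.0329, -0.0009, 0.0117, 0.0, -0.6, 0.0329, -0.0009, 0.0117, 0.0, -0.6, 0.0329, -0.0009, 0.0117, 0.0, -0.6, 0.033, -0.0009, 0.0118, 0.0]
[-0.6, 0.0329, -0.0009, 0.0117, 0.1, -0.6, 0.033, -0.0009, 0.0118, 0.0, -0.6, 0.0329, -0.0009, 0.0117, 0.1, -0.6, 0.033, -0.001, 0.0118, 0.0, -0.6, -0.0, -0.0, 0.0175, 0.0]
[-0.6, -0.0, -0.0, 0.0175, 0.0, -0.6, -0.0, -0.0, 0.0175, 0.0, -0.6, -0.0, -0.0, 0.0175, 0.0]
```

{"op": "servo_tool", "data": {
  "rows": [-0.6, 0.0329, -0.0007, 0.0117, 0, -0.6, 0.0329, -0.0007, 0.0117, 0, -0.6, 0.0329, -0.0007, 0.0117, 0, -0.6, 0.0329, -0.0007, 0.0117, 0, -0.6, 0.033, -0.0007, 0.0118, 0]
}}

```text
time: 8.3
position: [0.5013, 0.0297, 0.1266]
tool_rot: [0.677, 0.736, 0.0, 0.0]
ft_force: [0.2, -0.2, 1.3]
grip_width: 0.0697
grip_force: 0.0
```

{"op": "servo_tool", "data": {
  "rows": [-0.6, 0.0329, -0.0007, 0.0117, 0, -0.6, 0.033, -0.0007, 0.0118, 0, -0.6, 0.0329, -0.0007, 0.0117, 0, -0.6, 0.033, -0.0007, 0.0118, 0, -0.6, 0, 0, 0.0175, 0]
}}

```text
time: 8.72
position: [0.4871, 0.1646, 0.0627]
tool_rot: [0.674, 0.738, 0.001, 0.0]
ft_force: [0.7, -0.6, -0.8]
grip_width: 0.0696
grip_force: 0.0
```

{"op": "servo_tool", "data": {
  "rows": [-0.6, 0, 0, 0.0175, 0, -0.6, 0, 0, 0.0175, 0, -0.6, 0, 0, 0.0175, 0, -0.6, 0, 0, 0, 0, 1, 0, 0, 0, 0],
  "newtons": 45
}}

```text
time: 9.13
position: [0.487, 0.1595, 0.0093]
tool_rot: [0.676, 0.737, -0.001, -0.001]
ft_force: [-0.6, -0.3, 0.4]
grip_width: 0.0674
grip_force: 0.0
```

{"op": "servo_tool", "data": {
  "rows": [1, 0, 0, 0, 0, 1, 0, 0, 0, 0, 1, 0, 0, 0, 0, 1, 0, 0, 0, 0, 1, 0, 0, 0, 0]
}}

```text
time: 9.55
position: [0.488, 0.1592, 0.0106]
tool_rot: [0.677, 0.736, 0.0, 0.0]
ft_force: [-0.1, -1.0, 0.6]
grip_width: 0.038
grip_force: 0.0
```

{"op": "servo_tool", "data": {
  "rows": [1, 0, 0, 0, 0, 1, 0, 0, 0, 0, 1, 0, 0, 0, 0]
}}

```text
time: 9.8
position: [0.4877, 0.1592, 0.01]
tool_rot: [0.677, 0.736, 0.0, 0.0]
ft_force: [-1.2, 0.2, -0.1]
grip_width: 0.0176
grip_force: 0.0
```

{"op": "servo_tool", "data": {
  "rows": [1, 0, 0, 0, 0, 1, 0, 0, 0, 0, 1, 0, 0, 0, 0, 1, 0, 0, -0.01, 0, 1, 0, 0, -0.015, 0]
}}

```text
time: 10.22
position: [0.4866, 0.1591, 0.0343]
tool_rot: [0.677, 0.736, -0.001, -0.001]
ft_force: [0.7, 0.8, -1.5]
grip_width: 0.0114
grip_force: 45.0
```

{"op": "servo_tool", "data": {
  "rows": [1, 0, 0, -0.02, 0, 1, 0, 0, -0.02, 0, 1, 0, 0, 0, 0]
}}

```text
time: 10.47
position: [0.4901, 0.1596, 0.0782]
tool_rot: [0.677, 0.736, 0.003, 0.002]
ft_force: [0.9, 0.3, -2.1]
grip_width: 0.0114
grip_force: 45.0
```

```bash
python3 plan.py 1 512 5 75 -10.7 25 512 5 31 -10.7 12
```

```text
t 10.4667 pos [490.1336 159.6096  78.234 ] yaw 4.841478843529109 tilt [ 0.0072  0.0008 -1.    ] F [ 0.8924  0.2951 -2.0861] w 0.011419581849441118 44.995564660057425 q [0.0977 0.6082 1.8331 0.0002 0.693  0.0131]
[1.0, -0.0223, 0.0012, 0.0005, 2.2, 1.0, -0.0222, 0.0021, 0.0005, 2.2, 1.0, -0.0221, 0.003, 0.0004, 2.2, 1.0, -0.022, 0.0038, 0.0005, 2.2, 1.0, -0.0218, 0.0046, 0.0004, 2.2]
[1.0, -0.0216, 0.0055, 0.0005, 2.3, 1.0, -0.0214, 0.0064, 0.0004, 2.2, 1.0, 0.0, -0.0, 0.011, 0.0, 1.0, 0.0, -0.0, 0.011, 0.0, 1.0, 0.0, -0.0, 0.011, 0.0]
[1.0, 0.0, -0.0, 0.011, 0.0]
```

{"op": "servo_tool", "data": {
  "rows": [1, -0.0223, 0.0012, 0.0005, 2.2, 1, -0.0222, 0.0021, 0.0005, 2.2, 1, -0.0221, 0.003, 0.0004, 2.2, 1, -0.022, 0.0038, 0.0005, 2.2, 1, -0.0218, 0.0046, 0.0004, 2.2]
}}

```text
time: 10.88
position: [0.503, 0.0479, 0.0721]
tool_rot: [0.745, 0.667, -0.0, -0.0]
ft_force: [-0.7, -0.3, -2.1]
grip_width: 0.0113
grip_force: 45.0
```

{"op": "servo_tool", "data": {
  "rows": [1, -0.0216, 0.0055, 0.0005, 2.3, 1, -0.0214, 0.0064, 0.0004, 2.2, 1, 0, 0, 0.011, 0, 1, 0, 0, 0.011, 0, 1, 0, 0, 0.011, 0]
}}

```text
time: 11.3
position: [0.5096, 0.0039, 0.038]
tool_rot: [0.77, 0.638, 0.0, 0.0]
ft_force: [0.1, -0.3, -2.0]
grip_width: 0.0116
grip_force: 45.0
```

{"op": "servo_tool", "data": {
  "rows": [1, 0, 0, 0.011, 0, 1, 0, 0, 0, 0, 1, 0, 0, 0, 0]
}}

```text
time: 11.55
position: [0.5088, 0.0048, 0.0269]
tool_rot: [0.77, 0.638, -0.001, -0.001]
ft_force: [-0.0, -0.2, -2.4]
grip_width: 0.0118
grip_force: 45.0
```

```bash
python3 plan.py 1 560 -4 31 -10.7 10; python3 - <<'E'
from h import *
for n in('top','side'):
  c=robot.camera(n);s=(slice(130,220),slice(270,390)) if n=='top' else (slice(170,270),slice(230,370))
  cv2.imwrite(f'pics/{n}5.png',cv2.convertScaleAbs(cv2.resize(c['pixels'][s][:,:,::-1],None,fx=5,fy=5,interpolation=cv2.INTER_CUBIC),alpha=1.5))
a=cv2.imread('pics/top5.png');b=cv2.imread('pics/side5.png')
b=cv2.resize(b,(a.shape[1],a.shape[1]*b.shape[0]//b.shape[1]))
cv2.imwrite('pics/both5.png',cv2.resize(np.vstack([a,b]),(400,585)))
E
```

```text
t 11.55 pos [508.8291   4.8257  26.8627] yaw -10.65101010411385 tilt [-0.0021  0.0004 -1.    ] F [-0.0282 -0.1747 -2.3663] w 0.01184574924335069 44.99564001336694 q [-0.2104  0.7023  1.8639  0.      0.5775 -0.0245]
[1.0, 0.0001, 0.0087, -0.0007, 0.0, 1.0, 0.0001, 0.0086, -0.0007, 0.0, 1.0, 0.0001, 0.0087, -0.0007, 0.0, 1.0, 0.0002, 0.0086, -0.0007, 0.0, 1.0, 0.0001, 0.0087, -0.0007, 0.0]
[1.0, 0.0002, 0.0086, -0.0006, 0.0]
```

View pics/both5.png

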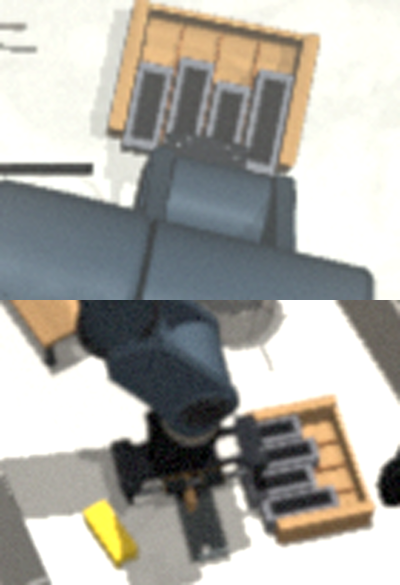

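The top half shows the gripper in front of the rack. The side half shows the plate held level by the grip bar, in front of the cases. Pushing now.

{"op": "servo_tool", "data": {
  "rows": [1, 0, 0.0087, -0.001, 0, 1, 0, 0.0087, -0.001, 0, 1, 0, 0.0087, -0.001, 0, 1, 0, 0.0087, 0, 0, 1, 0, 0.0052, 0, 0]
}}

```text
time: 12.07
position: [0.5515, -0.0034, 0.0313]
tool_rot: [0.77, 0.638, 0.001, 0.001]
ft_force: [-0.8, -0.0, -0.7]
grip_width: 0.0117
grip_force: 45.0
```

{"op": "servo_tool", "data": {
  "rows": [1, 0, 0.004, 0, 0, 1, 0, 0.004, 0, 0, 1, 0, 0.004, 0, 0, 1, 0, 0.004, 0, 0, 1, 0, 0.004, 0, 0]
}}

```text
time: 12.48
position: [0.5673, -0.0062, 0.0304]
tool_rot: [0.77, 0.638, -0.001, -0.001]
ft_force: [-3.5, 0.7, 0.4]
grip_width: 0.0116
grip_force: 45.0
```

{"op": "servo_tool", "data": {
  "rows": [1, 0, 0.001, 0, 0, 1, 0, 0.001, 0, 0, 1, 0, 0.001, 0, 0, 1, 0, 0.001, 0, 0, 1, 0, 0.001, 0, 0]
}}

```text
time: 12.9
position: [0.5733, -0.0074, 0.0306]
tool_rot: [0.77, 0.638, -0.0, -0.0]
ft_force: [-0.9, 0.1, -1.9]
grip_width: 0.0115
grip_force: 45.0
```

```bash
python3 - <<'E'
from h import *
o=robot.get_obs();p=np.array(o['position'])*1000-[610.3,-14.2,0];t=np.radians(-10.67)
x=np.array([np.cos(t),np.sin(t),0]);y=np.array([-np.sin(t),np.cos(t),0]);print('rack xy',p@x,p@y,p[2],'Fx',np.array(o['ft_force'])@x,o['ft_force'],o['moment'],o['time'])
print(R.from_quat(o['tool_rot']).as_matrix())
E
```

```text
rack xy -37.63322323498985 -0.12998898835263445 30.57340717647775 Fx -0.8977916806588799 [-0.8997  0.0739 -1.9463] [0.0702 0.2676 0.0165] 12.9
[[ 0.1849  0.9827 -0.0003]
 [ 0.9827 -0.1849  0.0001]
 [ 0.     -0.0003 -1.    ]]
```

{"op": "servo_tool", "data": {
  "rows": [1, 0, 0.001, 0, 0, 1, 0, 0.001, 0, 0, 1, 0, 0.001, 0, 0]
}}

```text
time: 13.15
position: [0.5748, -0.0076, 0.0306]
tool_rot: [0.77, 0.638, -0.001, -0.001]
ft_force: [-6.4, 0.3, 0.1]
grip_width: 0.0116
grip_force: 45.0
```

{"op": "servo_tool", "data": {
  "rows": [1, 0, 0.001, 0, 0]
}}

```text
time: 13.23
position: [0.5748, -0.0076, 0.0305]
tool_rot: [0.77, 0.638, -0.002, -0.002]
ft_force: [-7.0, 0.7, 1.2]
grip_width: 0.0118
grip_force: 45.0
```

{"op": "servo_tool", "data": {
  "rows": [1, 0, 0.001, 0, 0]
}}

```text
time: 13.32
position: [0.5748, -0.0076, 0.0304]
tool_rot: [0.77, 0.638, -0.003, -0.003]
ft_force: [-8.7, 0.7, 1.6]
grip_width: 0.0118
grip_force: 45.0
```

{"op": "servo_tool", "data": {
  "rows": [1, 0, 0.001, 0, 0, 1, 0, 0.0015, 0, 0, 1, 0, 0.0015, 0, 0, 1, 0, 0, 0, 0]
}}

```text
time: 13.65
position: [0.5749, -0.0075, 0.0298]
tool_rot: [0.77, 0.639, -0.005, -0.006]
ft_force: [-11.9, 1.6, 3.8]
grip_width: 0.0116
grip_force: 45.0
```

```bash
python3 - <<'E'
from h import *
o=robot.get_obs();p=np.array(o['position'])*1000-[610.3,-14.2,0];t=np.radians(-10.67)
x=np.array([np.cos(t),np.sin(t),0]);print('rack x',p@x,o['ft_force'],o['moment'])
print(R.from_quat(o['tool_rot']).as_matrix())
E
```

```text
rack x -36.00201986935135 [-11.934    1.5558   3.7911] [ 0.2161  2.0139 -0.0714]
[[ 0.1846  0.9827 -0.0159]
 [ 0.9828 -0.1845  0.003 ]
 [-0.     -0.0161 -0.9999]]
```

The plate stopped hard and squarely against the cheeks: the z moment is near zero, and the force rises with no further travel. I'll retract straight back and lay it down.

{"op": "servo_tool", "data": {
  "rows": [1, 0, -0.004, 0, 0, 1, 0, -0.008, 0, 0, 1, 0, -0.015, 0, 0, 1, 0, -0.02, 0, 0, 1, 0, -0.02, 0, 0]
}}

```text
time: 14.07
position: [0.5186, 0.0027, 0.0314]
tool_rot: [0.77, 0.638, 0.002, 0.003]
ft_force: [-1.0, -0.5, -2.0]
grip_width: 0.0117
grip_force: 45.0
```

{"op": "servo_tool", "data": {
  "rows": [1, 0, -0.016, 0, 0, 1, 0, 0, 0, 0, 1, 0, 0, 0.006, 0, 1, 0, 0, 0.006, 0, 1, 0, 0, 0, 0]
}}

```text
time: 14.48
position: [0.5029, 0.0057, 0.0179]
tool_rot: [0.77, 0.638, 0.001, 0.001]
ft_force: [-0.5, -0.3, -2.0]
grip_width: 0.0113
grip_force: 45.0
```

```bash
python3 plan.py 1 500 5 11 -10.7 5; python3 - <<'E'
from h import *
c=robot.camera('top')
cv2.imwrite('pics/top6.png',cv2.convertScaleAbs(cv2.resize(c['pixels'][120:205,280:385,::-1],None,fx=7,fy=7,interpolation=cv2.INTER_CUBIC),alpha=1.5))
E
```

```text
t 14.4833 pos [502.851    5.6847  17.8729] yaw -10.675112657533749 tilt [ 0.0026 -0.0006 -1.    ] F [-0.4857 -0.3282 -1.9914] w 0.01129979932568771 44.99563009478152 q [-0.2113  0.7158  1.8851  0.      0.5381 -0.0249]
[1.0, -0.0006, -0.0013, 0.0034, 0.0, 1.0, -0.0006, -0.0014, 0.0035, 0.0]
```

View pics/top6.png

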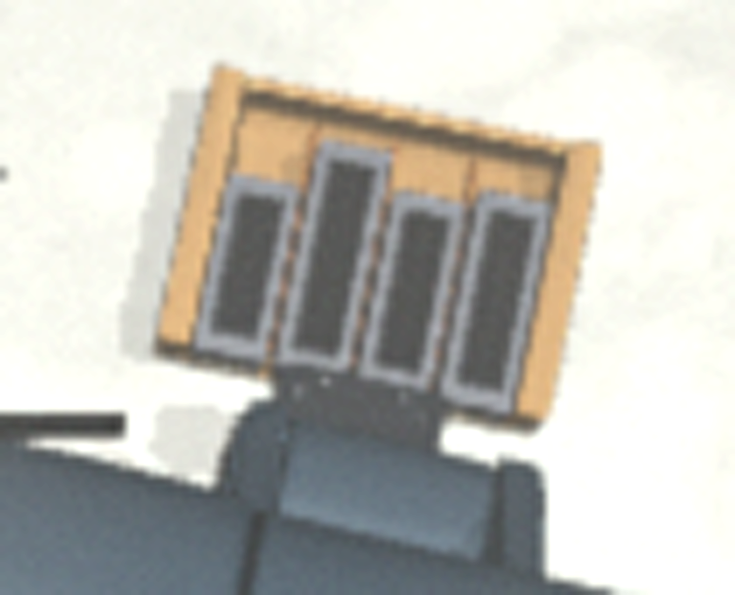

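The four case fronts now line up with the cheek ends, from (160,350) to (545,425). Next I'll set the straightedge down.

{"op": "servo_tool", "data": {
  "rows": [1, 0, 0, 0.003, 0, 1, 0, 0, 0.003, 0, 1, 0, 0, 0.001, 0, 1, 0, 0, 0.001, 0, 1, 0, 0, 0, 0]
}}

```text
time: 14.95
position: [0.5006, 0.0063, 0.0105]
tool_rot: [0.77, 0.638, -0.0, -0.0]
ft_force: [-0.1, -0.1, -1.7]
grip_width: 0.0118
grip_force: 45.0
```

{"op": "servo_tool", "data": {
  "rows": [1, 0, 0, 0.0005, 0, 1, 0, 0, 0, 0]
}}

```text
time: 15.12
position: [0.5007, 0.0063, 0.0102]
tool_rot: [0.77, 0.638, 0.0, 0.0]
ft_force: [0.5, -0.1, -3.0]
grip_width: 0.0119
grip_force: 45.0
```

{"op": "servo_tool", "data": {
  "rows": [1, 0, 0, 0.0005, 0, 1, 0, 0, 0.0005, 0, 1, 0, 0, 0, 0]
}}

```text
time: 15.37
position: [0.5008, 0.0063, 0.0099]
tool_rot: [0.77, 0.638, 0.0, 0.0]
ft_force: [0.1, -0.5, 3.7]
grip_width: 0.0117
grip_force: 45.0
```

{"op": "servo_tool", "data": {
  "rows": [1, 0, 0, 0.0005, 0, 1, 0, 0, 0, 0]
}}

```text
time: 15.53
position: [0.5008, 0.0062, 0.0099]
tool_rot: [0.77, 0.638, 0.0, 0.0]
ft_force: [-1.0, -0.3, 9.4]
grip_width: 0.0117
grip_force: 45.0
```

It's resting on the worktop, so I'll release and retreat upward.

{"op": "servo_tool", "data": {
  "rows": [0.3, 0, 0, -0.001, 0, 0.3, 0, 0, 0, 0, 0.3, 0, 0, 0, 0, 0.3, 0, 0, 0, 0, 0.3, 0, 0, 0, 0]
}}

```text
time: 15.95
position: [0.5007, 0.0063, 0.0096]
tool_rot: [0.77, 0.638, -0.0, -0.0]
ft_force: [0.0, 0.1, 1.1]
grip_width: 0.0292
grip_force: 0.0
```

{"op": "servo_tool", "data": {
  "rows": [0.3, 0, 0, -0.015, 0, 0.3, 0, 0, -0.025, 0, 0.3, 0, 0, -0.035, 0, 0.3, 0, 0, -0.04, 0, 0.3, 0, 0, -0.04, 0]
}}

```text
time: 16.37
position: [0.4997, 0.0064, 0.1656]
tool_rot: [0.77, 0.638, -0.001, -0.001]
ft_force: [0.3, -1.1, -0.5]
grip_width: 0.0305
grip_force: 0.0
```

{"op": "servo_tool", "data": {
  "rows": [0.3, -0.035, 0, 0, 0, 0.3, -0.035, 0, 0, 0, 0.3, -0.035, 0, 0, 0, 0.3, -0.035, 0, 0, 0, 0.3, -0.035, 0, 0, 0]
}}

```text
time: 16.78
position: [0.4677, -0.167, 0.1648]
tool_rot: [0.77, 0.639, 0.0, 0.0]
ft_force: [1.5, -0.5, -0.5]
grip_width: 0.0306
grip_force: 0.0
```

{"op": "servo_tool", "data": {
  "rows": [0.3, -0.035, 0, 0, 0, 0.3, -0.035, 0, 0, 0, 0.3, -0.035, 0, 0, 0, 0.3, -0.035, 0, 0, 0, 0.3, 0, 0, 0, 0]
}}

```text
time: 17.2
position: [0.4425, -0.3106, 0.1649]
tool_rot: [0.771, 0.636, -0.001, 0.003]
ft_force: [0.8, -0.2, -0.4]
grip_width: 0.0306
grip_force: 0.0
```

```bash
python3 - <<'E'
from h import *
o=robot.get_obs();print(o['time'],o['position'])
c=robot.camera('top')
cv2.imwrite('pics/top7.png',cv2.convertScaleAbs(cv2.resize(c['pixels'][120:220,270:390,::-1],None,fx=6,fy=6,interpolation=cv2.INTER_CUBIC),alpha=1.4))
for q in('straightedge','case_a_front','marker_mid'):print(q,[(np.array(r['at']),r['score']) for r in robot.place_of(c,q)[:5]])
E
```

```text
17.2 [ 0.4425 -0.3106  0.1649]
straightedge [(array([ 0.4337,  0.6577, -0.0004]), 0.94), (array([ 0.5092,  0.008 , -0.0044]), 0.92), (array([ 0.4599, -0.2685,  0.0039]), 0.51)]
case_a_front [(array([ 0.3975, -0.05  ,  0.0184]), 0.64), (array([0.6228, 0.0404, 0.0272]), 0.52)]
marker_mid [(array([0.5892, 0.1452, 0.0045]), 0.43)]
```

View pics/top7.png

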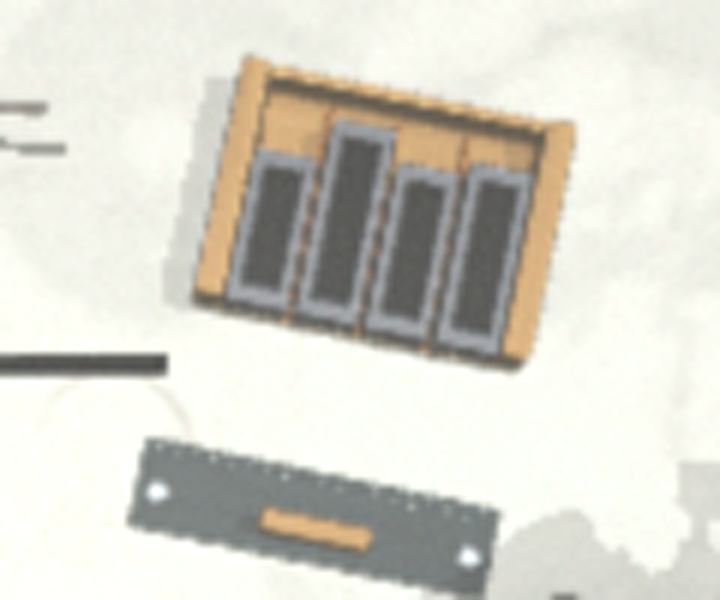

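The four case fronts lie on the cheek line, from (195,293) to (525,360). The straightedge lies flat at about (312,515), clear of the rack and riser, and the marker is where it was. Handing in.

```bash
python3 -c "
from rig import robot
print(robot.hand_in())"
```

```text
the job is handed in; nothing more can be done
None
```

I handed the job in at about 17 s of robot time (no verdict shown): the last picture shows all four case fronts level with the cheek ends and the straightedge flat on the worktop, clear of the rack and riser. I saw no other object moved, though I did not re-measure every bystander.

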